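Clamp the slide box in the hold-down jig

TASK

Slide the wooden box along the jig's channel until it is fully home against the end stop, then push the toggle clamp's handle all the way down over centre so that the clamp stays locked by itself with its rubber pad pressing on the lid of the box. Leave the beaker, the brown bottle and the jar where they stand.

Things in the scene. Friction and masses are not known exactly. Their poses are not given: they have to be found in the camera images.
- jig: Fixed jig: aluminium plate 12 mm thick (own x -165 to +105 mm, y -120 to +120 mm) on the desk, carrying a channel and a toggle clamp. Origin on the desk surface; x runs along the channel towards the end stop (roughly away from the robot), y to the left, z up. The clamp's steel cheek plates stand at x +-16, y -96 to -20 mm, up to 106 mm above the desk.
- end_stop (a point): Foot of the end stop's near face, on the plate top, in the middle of the channel (jig x +75, y +52, z +12 mm). The stop is 118 mm wide and stands 34 mm above the plate. The channel runs from it along jig -x, 98 mm wide between two steel rails (10 mm wide, 18 mm high above the plate), slightly flared at the open end 225 mm from the stop.
- slide_box: Loose wooden box, lid shut, 0.3 to 0.65 kg: 150 mm along the channel (its own y), 94 mm across (101 over hinges and clasp), 47 mm high, lying on the plate between the rails, so its lid is 59 mm above the desk. Origin: centre of its underside. Starts 40 to 80 mm short; home = far end touching the stop, origin at jig x 0. It slides with 2 to 6 N; push the middle of its near end.
- clamp_handle (a joint): Handle angle, rad: 0 = open (handle slopes up at 60 degrees from its hinge towards jig -y, clamp arm upright), 1.05 = fully down on its stop (handle level). About halfway it may drop by itself until the pad meets the lid (0.72). From there it takes 5 to 8 N at the grip to dead centre (0.93), short of which the sprung pad pushes it back; beyond, it snaps to the stop and stays.
- handle_hinge (a point): The handle's hinge pin (jig x 0, y -81, z +94 mm); its axis is along jig x. The handle swings in the plane jig x = 0, always on the jig -y side of the hinge.
- handle_grip (a point): Point on the middle line of the handle's black rubber grip, 100 mm from the hinge. The grip is 26 mm wide (along jig x), 16 mm thick, and lies 50 to 145 mm from the hinge. Press its upper face.
- clamp_pad: Black rubber pad, 26 mm across, on a sprung steel spindle at the end of the clamp arm; origin: centre of its pressing face. The arm (flat steel bars, 95 mm) swings in the plane jig x = 0, from upright at jig y about -30 mm (open, top about 180 mm above the desk) to level, pad at jig y about +48 mm, where it presses on the lid with about 12 N.
- beaker: Bystander: pale beaker, 91 x 84 x 113 mm, to the left of the jig. Origin: centre of its underside.
- bottle_brown: Bystander: brown bottle with black cap, 44 mm across, 120 mm high, to the left of the jig. Origin: centre of its underside.
- jar: Bystander: small clear jar, 54 mm across, 56 mm high, on the right between robot and jig. Origin: centre of its underside.

How it is judged:
By the outcome, as a careful person would: the job done as asked, in the order asked, and still so for the second after the job is handed in, with the robot touching nothing.
It also fails if it takes over 48 s, if anything falls off the work surface, if the arm or the gripper's body presses on something with over 40 N, if the wrist force passes 120 N, or if a joint passes its speed limit or range.

ROBOT

A 6-joint arm with a two-finger parallel gripper is mounted at the origin on a cart in front of the work surface, level with it; the furniture and walls round the work are solid. World frame = base frame: x ahead of the robot, y to its left, z up, the work surface at z = 0. Lengths are in mm, angles in rad, forces in N, time in s.
With the tool pointing down it reaches from about 350 to 775 mm from the base axis. Payload 7.3 kg.
Tool frame: the origin (TCP) lies at the very end of the fingers, on their centre line; the grasp point (between the pads) lies 19 mm behind it; z points along the fingers, y is the line along which they close (so a half turn about z gives the same grasp; the last joint's range is limited). The gripper opens to 92 mm and grips with 3 to 60 N. Pads are 19 mm wide; open, the fingers measure 130 mm over their backs; the gripper's body (75 mm by 190 mm) begins 47 mm behind the grasp point.
Start: joints at [0.964, 0.342, 1.524, -0, 1.275, -0.146], TCP at [233.438, 470.267, 226.741] pointing down, gripper open.
Joint ranges: [-2.53, 2.53], [-0.77, 2.02], [0.04, 2.7], [-1, 4.14], [0.28, 2.66], [-3.11, 3.11]. Speed limits (rad/s): [2.57, 2.57, 3.14, 3.14, 3.14, 3.14].

INTERFACE

Orientations are given as [roll, pitch, yaw] about the fixed x, y, z axes, in that order (R = Rz(yaw) Ry(pitch) Rx(roll)).
In Python, from plant import bot gives the robot as it stands.
- The arm moves only by the tool jog_arm, never from a script. Its argument "targets" is a list of rows, each an object with "xyz": the shift along the tool's x, y, z as a fraction of full scale, a list of three; "spin": the turn about the tool's z as a fraction of full scale. In form: [{"xyz": [x, y, z], "spin": spin}, ...]. A call has exactly 10 rows; each row shifts and turns the commanded pose from where the row before left it, along the tool's axes as they then stand; what a row does not reach is not made up. Full scale, the value 1, is 80 mm for a shift and 0.1 rad for a turn. A row lasts 1/8 s, in which the tool goes at most 62.5 mm and 10.7 degrees, less where a joint would pass 70% of its speed; a pose out of reach is approached as far as the arm can. A call with a number of a shift or a turn outside -1 to 1 is refused whole. A call with a gripper value outside its range is refused whole. "gripper" is the opening in per cent of the stroke, from 0 (shut) to 100 (fully open), set as the call begins (left out, the last holds). The fingers move at their own pace and stop on an object; the grip force is fixed at half the most. Time passes only in rows, so rows that do not move let the fingers close, or fill a call up. It gives the time, the measured TCP pose, the force, the opening and the grip force at its end, in the units of the state.
- bot.get_obs(): the state, without advancing time (a new reading comes with each control period).
- bot.capture(name): name is "side" or "top" or "wrist"; returns the picture (420x560x3 uint8, blue, green, red); there is no depth.
- bot.get_calibration(name): a dict with "vfov" (degrees; the focal length in pixels is half the picture's height over the tangent of half this angle, whatever the lens; pixels are square), "cx", "cy" (the principal point, pixels), "eye" and "rotation" of the camera in the world. Camera axes: x right, y down, z forward; pixel columns grow to the right and rows downward; lengths in mm; the calibration is good to about 2 mm. A picture is of the moment at which its call begins: read the wrist's pose just before it. get_calibration takes no time and is no camera call; for the wrist camera it gives the pose at the moment of the call.
- bot.close_job(): hands the job in; it is judged then, once.
The state is a dict: "time": time; "joint_positions": joint angles; "dq": joint speeds; "tau": joint torques, N m; "tool_pos": TCP position; "tcp_rot": TCP orientation; "contact_force": force on the tool from outside, world axes, zero at the start; "moment": the same for the moment, N m; "grip_width": finger opening in mm; "finger_force": force on a finger pad.
Only numpy, scipy, OpenCV 4.12 (cv2) and the standard library are available. Lean on these libraries where they do the work, as an engineer would, in place of code of your own. Each camera call takes 0.05 s, during which the arm holds its last target. There are 200 camera calls.

## Working session

There is one attempt and no reset: what is moved stays moved. The work goes in short steps, Python scripts to look and compute and a tool call to move; the robot and the scene stay as the last step left them, time stands still between calls to the robot, and variables do not carry over. Pictures are saved under pics/ and viewed, at most 10 in all, crops included, and the job is handed in when it is done.

Besides the shell and the picture viewer there is one more tool, called after "Request:" as name(argument=value, ...), one argument or row to a line, values as JSON. jog_arm: Moves the arm, as the interface text tells. Shift numbers are shares of 80 mm and turn numbers shares of 0.1 rad, none past 1 either way. Its arguments: {"type":"object","properties":{"targets":{"type":"array","items":{"type":"object","properties":{"xyz":{"type":"array","items":{"type":"number"}},"spin":{"type":"number"}}}},"gripper":{"type":"number"}},"required":["targets"]}

```bash
mkdir -p pics; python3 - <<'E'
from plant import bot
import cv2,json
o=bot.get_obs();print(o)
for n in("side","top"):
    cv2.imwrite(f"pics/{n}0.png",bot.capture(n));print(n,bot.get_calibration(n))
E
```

```text
{'time': 0.0, 'joint_positions': array([ 9.64026681e-01,  3.42687635e-01,  1.52502197e+00,  2.89644961e-05,
        1.27537871e+00, -1.45999993e-01]), 'dq': array([ 0.00070933, -0.00017096, -0.00039044,  0.00186201,  0.00010824,
       -0.00013883]), 'tau': array([ 5.38623990e-04, -4.31252074e+01, -2.44216079e+01,  7.18873786e-02,
        5.59697184e-02, -1.56639476e-04]), 'tool_pos': array([233.17488668, 469.92773922, 226.06143864]), 'tcp_rot': array([-3.14011693e+00, -2.44994323e-04,  2.68081437e+00]), 'contact_force': array([-0.07485107, -0.08643003,  0.38817076]), 'moment': array([0.06656389, 0.01236699, 0.00087537]), 'finger_force': 0.0, 'grip_width': 91.85098489725699}
side {'vfov': 50.48475426099365, 'cx': 283.19779301884495, 'cy': 209.62527459783524, 'eye': array([ 514.85259545, -985.01707159,  702.606101  ]), 'rotation': array([-2.04841253,  0.02245276, -0.02575029])}
top {'vfov': 56.97276588929816, 'cx': 277.91453702721645, 'cy': 212.05917701427663, 'eye': array([ 373.6775861 ,  104.53580541, 1061.81437649]), 'rotation': array([-2.93360835,  0.00411939, -1.5204177 ])}
```

View pics/top0.png

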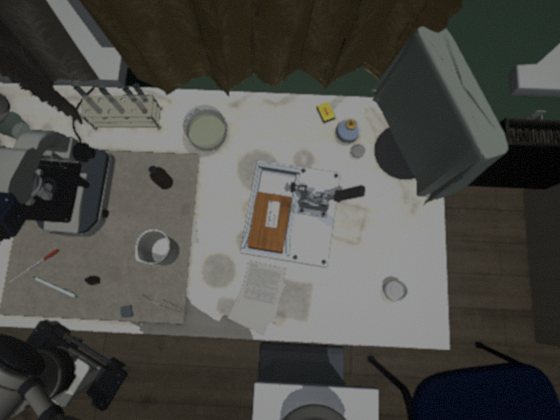

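View pics/side0.png

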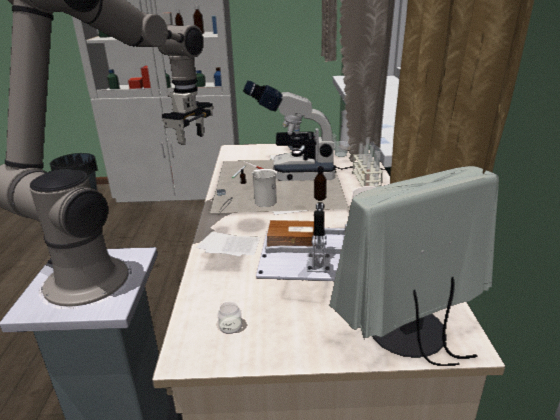

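```bash
cat > h.py <<'E'
import numpy as np,cv2
from scipy.spatial.transform import Rotation as R
from plant import bot
def cam(n):
    c=bot.get_calibration(n); f=210/np.tan(np.radians(c['vfov']/2))
    return f,c['cx'],c['cy'],np.array(c['eye']),R.from_euler('xyz',c['rotation']).as_matrix()
def ray(c,u,v,z):
    f,cx,cy,e,M=c; d=M@np.array([(u-cx)/f,(v-cy)/f,1]); return e+d*(z-e[2])/d[2]
def proj(c,p):
    f,cx,cy,e,M=c; q=M.T@(np.array(p)-e); return np.array([cx+f*q[0]/q[2],cy+f*q[1]/q[2]])
E
python3 - <<'E'
from h import *
c=cam('top'); print(proj(c,[0,0,0]),proj(c,[233,470,226]))
im=cv2.imread('pics/top0.png')
for p in [(258,162),(340,170),(327,266),(242,254)]: print(ray(c,*p,12))
cv2.imwrite('pics/crop.png',cv2.resize(im[150:280,225:385],None,fx=4.6,fy=4.6,interpolation=cv2.INTER_CUBIC))
E
```

```text
[314.16227734 449.58535554] [ 98.26106359 354.54117387]
[737.59554352 184.06366655  12.        ]
[725.17972922 -49.68912142  12.        ]
[453.05462343 -19.43456969  12.        ]
[473.82664011 211.42509329  12.        ]
```

View pics/crop.png

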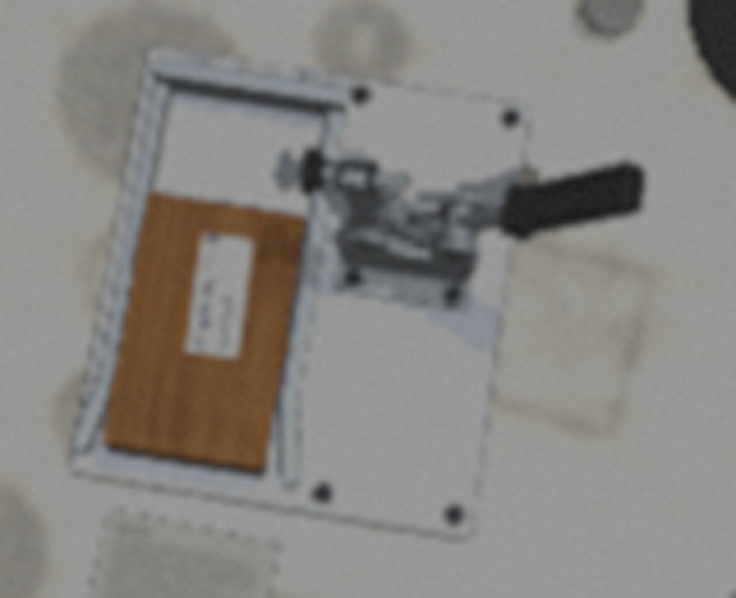

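```bash
cat >> h.py <<'E'
def fit(J,W):
    J=np.array(J,float);W=np.array(W)[:,:2];a=J-J.mean(0);b=W-W.mean(0)
    t=np.arctan2((a[:,0]*b[:,1]-a[:,1]*b[:,0]).sum(),(a*b).sum()); c,s=np.cos(t),np.sin(t)
    M=np.array([[c,-s],[s,c]]);o=W.mean(0)-M@J.mean(0); return t,o,M,W-(J@M.T+o)
E
python3 - <<'E'
from h import *
c=cam('top'); F=lambda p:(224.6+p[0]/4.6,149.6+p[1]/4.6)
W=[ray(c,*F(p),12) for p in[(527,122),(472,538),(72,470)]]
t,o,M,r=fit([(105,-120),(-165,-120),(-165,120)],W); print('jig',t,o,r)
B=[ray(c,*F(p),59)[:2] for p in[(150,193),(305,217),(265,473),(107,445)]]
for b in B: print(b,(b-o)@M)
for q,z in[((505,210),0),((640,190),0)]: pass
for n,p in dict(grip=(0,-131),gripend=(0,-81-72),pushstart=(-165,52),stop=(75,52)).items(): print(n,M@p+o)
for z,a in((94+87,-81-50),(94,-81)): print(proj(c,[*(M@(0,a)+o),z]))
E
```

```text
jig -0.12295391394134123 [625.3968414   80.13544491] [[-7.92540667  4.18892439]
 [ 4.67059921 -1.30888611]
 [ 3.25480747 -2.88003827]]
[638.15209695 177.54834555] [ 0.71182004 98.24186005]
[628.21162226  86.77508633] [1.97921667 6.93473365]
[478.61470738 102.82167129] [-148.45636705    4.5129612 ]
[489.96693001 192.79431992] [-148.2244831    95.19866399]
grip [609.33043128 -49.87559487]
gripend [606.63225554 -71.70950995]
pushstart [468.01998461 151.97919863]
stop [706.20814911 122.54455415]
[350.23320504 194.61383552]
[324.89289413 199.86132624]
```

Request:
jog_arm(
  targets=[
    {"xyz": [0, 0, 0], "spin": -1},
    {"xyz": [0, 0, 0], "spin": -1},
    {"xyz": [0, 0, 0], "spin": -1},
    {"xyz": [-0.4, -0.5, 0], "spin": -0.4},
    {"xyz": [-0.5, -0.55, 0], "spin": 0},
    {"xyz": [-0.5, -0.55, 0], "spin": 0},
    {"xyz": [-0.5, -0.55, 0], "spin": 0},
    {"xyz": [-0.5, -0.55, 0], "spin": 0},
    {"xyz": [-0.5, -0.55, 0], "spin": 0},
    {"xyz": [-0.25, -0.33, 0], "spin": 0},
  ],
  gripper=0,
)

```text
time: 1.35
tool_pos: [448.5, 152.1, 226.4]
tcp_rot: [-3.141, -0.0, 3.019]
contact_force: [0.2, 0.4, -0.3]
grip_width: 0.8
finger_force: 0.0
```

```bash
python3 - <<'E'
from h import *
o=bot.get_obs();print(o['time'],o['tool_pos'],o['tcp_rot'],o['grip_width'])
c=bot.get_calibration('wrist');print(c)
cv2.imwrite('pics/w1.png',bot.capture('wrist'))
E
```

```text
1.35 [448.49747253 152.13446891 226.40059593] [-3.14125935e+00 -2.18238524e-04  3.01851312e+00] 0.7822477046142752
{'vfov': 70.68681860528967, 'cx': 273.3324726625615, 'cy': 205.85533063194592, 'eye': array([365.74672855, 162.01800308, 384.54859541]), 'rotation': array([2.83222592e+00, 4.71416455e-04, 1.44732494e+00])}
```

View pics/w1.png

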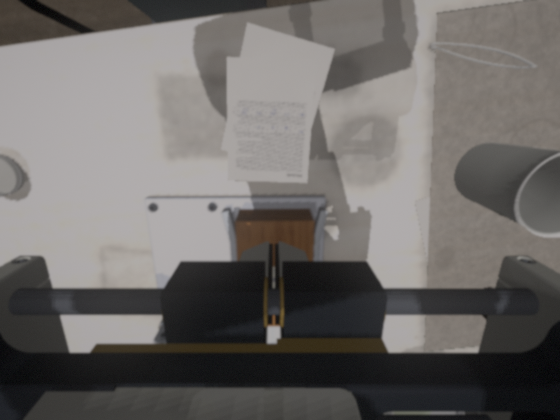

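```bash
python3 - <<'E'
from h import *
c=cam('wrist')
for n,p,z in[('plate L',(326,197),12),('plate R',(147,197),12),('box nearL top',(313,210),59),('box nearR top',(236,210),59),('railL',(321,207),30),('railR',(230,207),30)]: print(n,ray(c,*p,z))
E
```

```text
plate L [481.93803324 214.43253744  12.        ]
plate R [453.02884531 -18.06476838  12.        ]
box nearL top [481.23146732 191.5423435   59.        ]
box nearR top [470.22674076 102.96494775  59.        ]
railL [488.68028195 204.65360516  30.        ]
railR [474.55915975  91.01432328  30.        ]
```

Request:
jog_arm(
  targets=[
    {"xyz": [0, 0, 0.5], "spin": 0},
    {"xyz": [0, 0, 0.5], "spin": 0},
    {"xyz": [0, 0, 0.5], "spin": 0},
    {"xyz": [0, 0, 0.5], "spin": 0},
    {"xyz": [0, 0, 0.45], "spin": 0},
    {"xyz": [-0.1, 0, 0], "spin": 0},
    {"xyz": [-0.1, 0, 0], "spin": 0},
    {"xyz": [-0.1, 0, 0], "spin": 0},
    {"xyz": [-0.1, 0, 0], "spin": 0},
    {"xyz": [-0.1, 0, 0], "spin": 0},
  ],
)

```text
time: 2.65
tool_pos: [487.1, 149.7, 31.2]
tcp_rot: [3.142, -0.001, 3.021]
contact_force: [-2.3, 1.1, 2.3]
grip_width: 0.1
finger_force: 1.7
```

Request:
jog_arm(
  targets=[
    {"xyz": [-0.07, 0, 0], "spin": 0},
    {"xyz": [-0.07, 0, 0], "spin": 0},
    {"xyz": [-0.07, 0, 0], "spin": 0},
    {"xyz": [-0.05, 0, 0], "spin": 0},
    {"xyz": [-0.05, 0, 0], "spin": 0},
    {"xyz": [-0.03, 0, 0], "spin": 0},
    {"xyz": [-0.03, 0, 0], "spin": 0},
    {"xyz": [-0.02, 0, 0], "spin": 0},
    {"xyz": [-0.02, 0, 0], "spin": 0},
    {"xyz": [-0.02, 0, 0], "spin": 0},
  ],
)

```text
time: 3.9
tool_pos: [521.3, 145.5, 30.7]
tcp_rot: [3.142, 0.0, 3.021]
contact_force: [-3.1, 0.6, 1.1]
grip_width: 0.7
finger_force: 1.3
```

Request:
jog_arm(
  targets=[
    {"xyz": [-0.03, 0, 0], "spin": 0},
    {"xyz": [-0.03, 0, 0], "spin": 0},
    {"xyz": [-0.03, 0, 0], "spin": 0},
    {"xyz": [-0.03, 0, 0], "spin": 0},
    {"xyz": [-0.02, 0, 0], "spin": 0},
    {"xyz": [-0.02, 0, 0], "spin": 0},
    {"xyz": [-0.02, 0, 0], "spin": 0},
    {"xyz": [-0.02, 0, 0], "spin": 0},
    {"xyz": [-0.02, 0, 0], "spin": 0},
    {"xyz": [0, 0, 0], "spin": 0},
  ],
)

```text
time: 5.15
tool_pos: [539.0, 143.4, 30.8]
tcp_rot: [3.141, 0.001, 3.021]
contact_force: [-0.7, -0.1, -1.1]
grip_width: 0.4
finger_force: 0.4
```

Request:
jog_arm(
  targets=[
    {"xyz": [-0.015, 0, 0], "spin": 0},
    {"xyz": [-0.015, 0, 0], "spin": 0},
    {"xyz": [-0.015, 0, 0], "spin": 0},
    {"xyz": [-0.015, 0, 0], "spin": 0},
    {"xyz": [-0.01, 0, 0], "spin": 0},
    {"xyz": [-0.01, 0, 0], "spin": 0},
    {"xyz": [-0.01, 0, 0], "spin": 0},
    {"xyz": [-0.01, 0, 0], "spin": 0},
    {"xyz": [-0.01, 0, 0], "spin": 0},
    {"xyz": [-0.01, 0, 0], "spin": 0},
  ],
)

```text
time: 6.4
tool_pos: [548.2, 142.3, 30.8]
tcp_rot: [3.141, 0.0, 3.021]
contact_force: [-3.3, 0.7, 3.0]
grip_width: 0.4
finger_force: 1.8
```

Request:
jog_arm(
  targets=[
    {"xyz": [-0.01, 0, 0], "spin": 0},
    {"xyz": [-0.01, 0, 0], "spin": 0},
    {"xyz": [-0.01, 0, 0], "spin": 0},
    {"xyz": [-0.01, 0, 0], "spin": 0},
    {"xyz": [-0.01, 0, 0], "spin": 0},
    {"xyz": [-0.01, 0, 0], "spin": 0},
    {"xyz": [-0.01, 0, 0], "spin": 0},
    {"xyz": [0, 0, 0], "spin": 0},
    {"xyz": [0, 0, 0], "spin": 0},
    {"xyz": [0, 0, 0], "spin": 0},
  ],
)

```text
time: 7.65
tool_pos: [550.3, 142.0, 30.4]
tcp_rot: [-3.141, -0.007, 3.021]
contact_force: [-15.6, 1.7, 10.3]
grip_width: 0.6
finger_force: 7.3
```

```bash
python3 - <<'E'
from h import *
im=bot.capture('top')
cv2.imwrite('pics/c2.png',cv2.resize(im[150:280,225:385],None,fx=4.6,fy=4.6,interpolation=cv2.INTER_CUBIC))
E
```

```text
(no output)
```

View pics/c2.png

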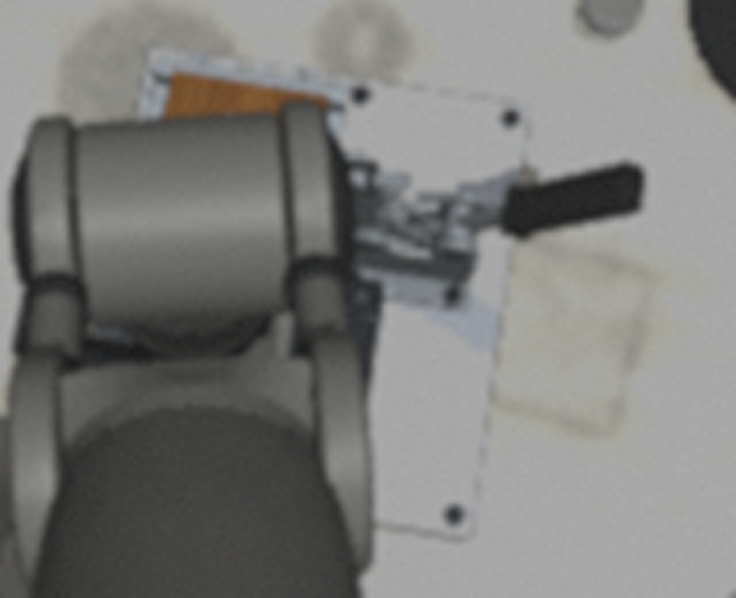

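```bash
python3 - <<'E'
from h import *
c=cam('top');s=cam('side')
for p in[(378,95),(418,190),(432,30),(500,155)]:
  for z in(0,100,200,300,400): print(p,z,ray(c,*p,z)[:2].round(),proj(s,ray(c,*p,z)).round())
for z in(100,166,200,260,350): print(z,proj(s,[606,-186,z]).round(),proj(c,[606,-186,z]).round())
E
```

```text
(378, 95) 0 [ 970. -161.] [472. 307.]
(378, 95) 100 [ 913. -136.] [451. 267.]
(378, 95) 200 [ 857. -111.] [429. 225.]
(378, 95) 300 [801. -86.] [406. 181.]
(378, 95) 400 [745. -61.] [382. 134.]
(418, 190) 0 [ 681. -273.] [359. 345.]
(418, 190) 100 [ 652. -238.] [345. 298.]
(418, 190) 200 [ 623. -202.] [331. 250.]
(418, 190) 300 [ 594. -166.] [316. 199.]
(418, 190) 400 [ 565. -131.] [301. 148.]
(432, 30) 0 [1198. -329.] [616. 356.]
(432, 30) 100 [1121. -288.] [580. 306.]
(432, 30) 200 [1043. -247.] [543. 255.]
(432, 30) 300 [ 965. -206.] [505. 202.]
(432, 30) 400 [ 888. -166.] [466. 149.]
(500, 155) 0 [ 797. -512.] [454. 447.]
(500, 155) 100 [ 757. -454.] [427. 378.]
(500, 155) 200 [ 717. -396.] [400. 309.]
(500, 155) 300 [ 677. -338.] [374. 242.]
(500, 155) 400 [ 638. -280.] [348. 175.]
100 [321. 284.] [398. 206.]
166 [322. 259.] [406. 200.]
200 [322. 246.] [411. 197.]
260 [322. 221.] [421. 190.]
350 [323. 181.] [437. 178.]
```

Request:
jog_arm(
  targets=[
    {"xyz": [0.1, 0, 0], "spin": 0},
    {"xyz": [0.2, 0, 0], "spin": 0},
    {"xyz": [0, 0, -0.3], "spin": 0},
    {"xyz": [0, 0, -0.5], "spin": 0},
    {"xyz": [0, 0, -0.5], "spin": 0},
    {"xyz": [0, 0, -0.5], "spin": 0},
    {"xyz": [0, 0, -0.5], "spin": 0},
    {"xyz": [0, 0, -0.4], "spin": 0},
    {"xyz": [0, 0, 0], "spin": 0},
    {"xyz": [0, 0, 0], "spin": 0},
  ],
)

```text
time: 8.95
tool_pos: [529.9, 144.4, 245.9]
tcp_rot: [-3.141, -0.0, 3.021]
contact_force: [-0.9, -0.6, -0.2]
grip_width: 0.6
finger_force: 0.0
```

Request:
jog_arm(
  targets=[
    {"xyz": [-0.34, -0.46, 0], "spin": 0},
    {"xyz": [-0.34, -0.46, 0], "spin": 0},
    {"xyz": [-0.34, -0.46, 0], "spin": 0},
    {"xyz": [-0.34, -0.46, 0], "spin": 0},
    {"xyz": [0, 0, 0], "spin": 1},
    {"xyz": [0, 0, 0], "spin": 1},
    {"xyz": [0, 0, 0], "spin": 1},
    {"xyz": [0, 0, 0.2], "spin": 0},
    {"xyz": [0, 0, 0.2], "spin": 0},
    {"xyz": [0, 0, 0], "spin": 0},
  ],
)

```text
time: 10.2
tool_pos: [619.0, -14.5, 211.9]
tcp_rot: [-3.14, -0.005, 2.722]
contact_force: [-0.6, -0.3, 0.8]
grip_width: 0.2
finger_force: 0.0
```

```bash
python3 - <<'E'
from h import *
a=bot.capture('top')[120:260,270:430];b=bot.capture('side')[140:300,230:400]
r=lambda x:cv2.resize(x,(400,int(x.shape[0]*400/x.shape[1])),interpolation=cv2.INTER_CUBIC)
a,b=r(a),r(b);h=min(len(a),len(b));cv2.imwrite('pics/c3.png',np.hstack([a[:h],b[:h]]))
p=bot.get_obs()['tool_pos'];print(proj(cam('top'),p),proj(cam('side'),p))
E
```

```text
[337.37539042 185.61691811] [320.5352619  203.43401813]
```

View pics/c3.png

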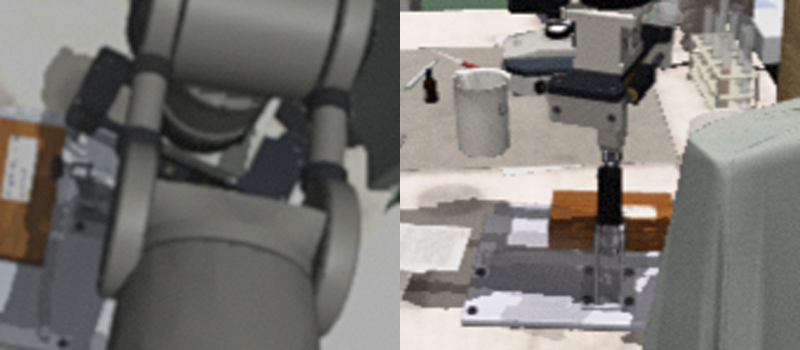

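Request:
jog_arm(
  targets=[
    {"xyz": [0, 0, 0.16], "spin": 0},
    {"xyz": [0, 0, 0.16], "spin": 0},
    {"xyz": [-0.03, -0.095, 0], "spin": 0},
    {"xyz": [-0.035, -0.113, 0.094], "spin": 0},
    {"xyz": [-0.035, -0.113, 0.094], "spin": 0},
    {"xyz": [-0.03, -0.095, 0.12], "spin": 0},
    {"xyz": [-0.03, -0.095, 0.12], "spin": 0},
    {"xyz": [0, 0, 0], "spin": 0},
    {"xyz": [0, 0, 0], "spin": 0},
    {"xyz": [0, 0, 0], "spin": 0},
  ],
)

```text
time: 11.55
tool_pos: [615.4, -57.0, 155.2]
tcp_rot: [3.141, 0.001, 2.721]
contact_force: [0.2, 0.2, 0.5]
grip_width: 0.6
finger_force: 0.0
```

```bash
python3 - <<'E'
from h import *
a=bot.capture('top')[120:260,270:430];b=bot.capture('side')[140:300,230:400]
r=lambda x:cv2.resize(x,(400,int(x.shape[0]*400/x.shape[1])),interpolation=cv2.INTER_CUBIC)
a,b=r(a),r(b);h=min(len(a),len(b));cv2.imwrite('pics/c4.png',np.hstack([a[:h],b[:h]]))
E
```

```text
(no output)
```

View pics/c4.png

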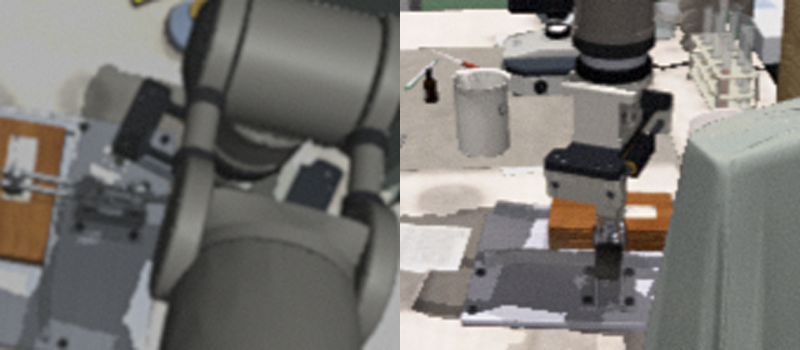

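Request:
jog_arm(
  targets=[
    {"xyz": [-0.013, -0.042, 0.1], "spin": 0},
    {"xyz": [-0.013, -0.042, 0.1], "spin": 0},
    {"xyz": [-0.013, -0.042, 0.1], "spin": 0},
    {"xyz": [0, 0, 0.05], "spin": 0},
    {"xyz": [0, 0, 0.05], "spin": 0},
    {"xyz": [0, 0, 0.05], "spin": 0},
    {"xyz": [0, 0, 0.05], "spin": 0},
    {"xyz": [0, 0, 0.05], "spin": 0},
    {"xyz": [0, 0, 0.05], "spin": 0},
    {"xyz": [0, 0, 0.05], "spin": 0},
  ],
)

```text
time: 12.9
tool_pos: [613.6, -67.4, 102.2]
tcp_rot: [3.141, -0.001, 2.721]
contact_force: [-0.3, -0.6, 10.0]
grip_width: 0.3
finger_force: 6.2
```

Request:
jog_arm(
  targets=[
    {"xyz": [0, 0, 0.02], "spin": 0},
    {"xyz": [0, 0, 0.02], "spin": 0},
    {"xyz": [0, 0, 0.02], "spin": 0},
    {"xyz": [0, 0, 0], "spin": 0},
    {"xyz": [0, 0, 0], "spin": 0},
    {"xyz": [0, 0, 0], "spin": 0},
    {"xyz": [0, 0, 0], "spin": 0},
    {"xyz": [0, 0, 0], "spin": 0},
    {"xyz": [0, 0, 0], "spin": 0},
    {"xyz": [0, 0, 0], "spin": 0},
  ],
)

```text
time: 14.15
tool_pos: [613.8, -67.4, 102.0]
tcp_rot: [3.141, 0.002, 2.721]
contact_force: [-11.3, 1.7, 25.9]
grip_width: 0.5
finger_force: 13.6
```

Request:
jog_arm(
  targets=[
    {"xyz": [0, 0, -0.1], "spin": 0},
    {"xyz": [0, 0, -0.3], "spin": 0},
    {"xyz": [0, 0, -0.5], "spin": 0},
    {"xyz": [0, 0, -0.5], "spin": 0},
    {"xyz": [0, 0, -0.4], "spin": 0},
    {"xyz": [0.5, 0, 0], "spin": 0},
    {"xyz": [0.5, 0, 0], "spin": 0},
    {"xyz": [0.5, 0, 0], "spin": 0},
    {"xyz": [0.5, 0, 0], "spin": 0},
    {"xyz": [0, 0, 0], "spin": 0},
  ],
)

```text
time: 15.4
tool_pos: [465.9, -1.3, 242.0]
tcp_rot: [3.141, -0.001, 2.722]
contact_force: [1.2, -0.2, 0.3]
grip_width: 0.4
finger_force: 0.0
```

```bash
python3 - <<'E'
from h import *
a=bot.capture('top')[150:270,230:380];b=bot.capture('side')[180:300,240:390]
r=lambda x:cv2.resize(x,(400,int(x.shape[0]*400/x.shape[1])),interpolation=cv2.INTER_CUBIC)
a,b=r(a),r(b);h=min(len(a),len(b));cv2.imwrite('pics/c5.png',np.hstack([a[:h],b[:h]]))
E
```

```text
(no output)
```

View pics/c5.png

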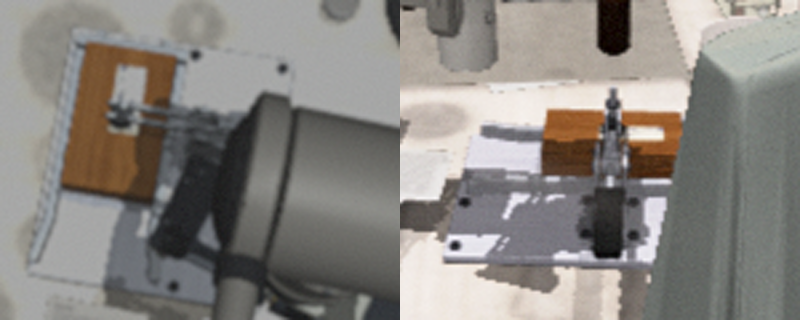

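```bash
python3 - <<'E'
from h import *
s=cam('side');o=np.array([627,80]);c,t=.9924,-.1234
for y,z in((-131,102),(-226,102),(-226,86),(-81-145*.99,94+145*.12-8)):
  print(proj(s,[o[0]-t*y,o[1]+c*y,z]))
E
```

```text
[317.51891251 250.26030423]
[316.28899482 272.58025352]
[316.20819167 278.26833826]
[316.3164093  271.71092745]
```

```bash
python3 -c "
from plant import bot
print(bot.close_job())"
```

```text
the job is handed in; nothing more can be done
None
```

The box is fully home against the end stop, and the clamp handle is down on its stop and stayed there after the arm let go, with the pad on the lid. I never went near the beaker, bottle or jar, and the job was handed in at about 15.5 s.

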